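# Put the joint ring away in the lidded kiri box

## Robot

A 7-joint arm with a two-finger parallel gripper is mounted at the origin on the work surface. World frame = base frame: x ahead of the robot, y to its left, z up, the work surface at z = 0. Lengths are in m, angles in rad, forces in N, time in s.
With the tool pointing down it reaches from about 0.4 to 0.85 m from the base axis. Payload 10.4 kg.
Tool frame: the origin (TCP) lies at the very end of the fingers, on their centre line; the grasp point (between the pads) lies 19 mm behind it; z points along the fingers, y is the line along which they close (so a half turn about z gives the same grasp; the last joint's range is limited). The gripper opens to 87 mm and grips with 3 to 60 N. Pads are 19 mm wide; open, the fingers measure 117 mm over their backs; the gripper's body (75 mm by 190 mm) begins 51 mm behind the grasp point.
Start: joints at [1.238, 0.332, -0.065, 1.46, 0.022, 1.35, -0.088], TCP at [0.191, -0.595, 0.223] pointing down, gripper open.
Joint ranges: [-2.6, 2.6], [-0.5, 2.12], [-1.47, 1.34], [0.16, 2.42], [-1.27, 4.41], [0.06, 2.06], [-2.6, 2.6]. Speed limits (rad/s): [2.22, 2.22, 2.79, 2.79, 3.14, 3.14, 3.14].

## Interface

Orientations are given as a unit quaternion [x, y, z, w].
In Python, from bench import r gives the robot as it stands.
- The arm moves only by the tool jog_arm, called after "Request:" in YAML: its name, and indented under it one key for each argument. Schema: {"type":"object","properties":{"plan":{"type":"array","items":{"type":"object","properties":{"x":{"type":"number"},"y":{"type":"number"},"z":{"type":"number"},"spin":{"type":"number"},"jaw":{"type":"number"}},"additionalProperties":false,"required":["jaw"]},"minItems":1,"maxItems":12},"clamp_n":{"type":"number"},"only":{"type":"string"},"quiet":{"type":"boolean"},"lines":{"type":"string"}},"required":["plan"],"additionalProperties":false}. plan is a list of rows, 1 to 12 of them, each an object with the fields x, y, z (the shift in a scale on which 1.0 is 0.5 m), spin (a turn about the tool's z in fractions of the full range, 1 being 2 rad), jaw (the finger opening in m); a field left out counts as zero (the opening has to be given); each row is the pose to reach, as a shift and turn from the pose commanded when the call began, along the tool's axes at that moment; what a row does not reach only later rows make up. A row lasts 1/10 s, in which the tool goes at most 0.05 m and 0.15 rad, less where a joint would pass 70% of its speed; a pose out of reach is approached as far as the arm can. The fingers move at their own pace and stop on an object; clamp_n is the grip in N (left out, the last holds). Time passes only in rows, so rows that do not move let the fingers close. The tool returns the time, the measured TCP pose, the force, the opening and the grip force at its end. only (a regular expression) keeps the lines of the reply that match it, lines (a string "A,B") keeps lines A to B, and quiet returns only ok. A shift or turn number past 1, either way, is cut back to 1. Input that does not fit is refused with a message, and nothing moves.
- r.read_state(): the state, without advancing time (a new reading comes with each control period).
- r.camera(name): name is "scene" or "top" or "wrist"; returns a dict with "img" (480x640x3 uint8, red, green, blue), "fx", "fy", "cx", "cy" (pixels), "pose" (4x4, takes a point from camera to world coordinates). Camera axes: x right, y down, z forward; pixel columns grow to the right and rows downward; lengths in m; the calibration is good to about 2 mm. The wrist camera is an equidistant fisheye: a pixel r from the principal point sees the ray r / f radians off the axis. A picture is of the moment at which its call begins. There is no depth.
- r.close_job(): hands the job in; it is judged then, once.
Trained networks look in the newest picture that a camera, given by its name, has taken for a name from the list of things; names that differ only in an ending like _2 or _b are one class to them, and where a whole thing is asked for, a point or a joint stands for the part that bears it (a point fixed in the world has none). Each returns a list of dicts, best first, with "p" (0 to 1); they miss things now and then, are a little off and sometimes report something else, mostly with a low value. They report only what shows in the picture. A call takes as long as a camera call. They do not tell look-alikes from the thing itself.
- r.recognise(camera, label): "position" ([column, row] as shares, 0 to 1, of the picture: columns of its width, rows of its height, amid what is visible of it).
- r.regions_of(camera, label): "pixels" (480x640 bool, what is visible of it) and "position" ([column, row] as shares, 0 to 1, of the picture: columns of its width, rows of its height, amid what is visible of it).
The state is a dict: "time": time; "joint_positions": joint angles; "joint_vel": joint speeds; "joint_torque": joint torques, N m; "ee_pos": TCP position; "eef_rot": TCP orientation; "ft_force": force on the tool from outside, world axes, zero at the start; "torque": the same for the moment, N m; "width": finger opening in m; "grip_force": force on a finger pad.
Only numpy, scipy, OpenCV 4.12 (cv2) and the standard library are available. Lean on these libraries where they do the work, as an engineer would, in place of code of your own. Each camera call takes 0.05 s, during which the arm holds its last target. There are 200 camera calls.

## Task

Open the kiri box's lid by its handle all the way until it meets its stop and press it there with a light steady push of about 5 N at the handle for a second, never shoving hard, then leave it leaning on the stop; ease the lid all along, do not fling it or let it drop. Then put the copper joint ring over the dowel inside the box, lying flat on the box floor, and let go. Leave everything else on the bench where it is.

Things in the scene. Friction and masses are not known exactly. Their poses are not given: they have to be found in the camera images.
- box: open-topped kiri-wood box fixed to the bench, 145 (x) x 200 (y) x 75 mm high outside, walls and floor 8 mm; origin under its centre on the bench, z up, its +x points from the front wall to the hinged back wall. It may stand turned on the bench. Empty but for one upright dowel.
- lid (a joint): hinge angle of the box lid, rad: 0 closed (level), grows as the front edge rises; 1.57 is upright. The lid falls shut when released before upright and falls open onto its stop when released past it (weak hinge friction). Where it meets the stop is set anew by hand each time, somewhere from 1.70 to 1.95.
- lid_hinge (a point): point on the hinge line, mid-width, at the lid's underside: box x = +72.5 mm, z = 75.5 mm; the hinge line runs along the box's y. The lid is a 145 x 200 x 10 mm plate of 0.25 to 0.4 kg in all.
- lid_handle (a point): middle of the lid's brass bail handle: a round bar 10 mm thick along the box's y, 70 mm long between its two end posts (about 60 mm clear), its axis 45 mm off the lid's outer face. With the lid shut it lies 130 mm in front of the hinge line and 55 mm above it, 15 mm in from the lid's front edge. Polished, so it turns and slips easily in the fingers.
- stop: dark wooden stop post behind the box, 20 x 30 mm, its top 100 mm above the hinge line, its front face 62 mm behind that line; origin at the hinge line's x and height, at box y = +68 mm. A screw with a domed, slightly springy rubber tip (16 mm across) runs through it towards the lid. How far it stands out is not told by this pose and varies by 19 mm.
- screw_hole (a point): where the stop screw leaves the post's front face: 62 mm behind and 85 mm above the hinge line. The lid's outer face meets the rubber tip 88 to 98 mm up from the hinge; the handle bar is 130 mm up, so a push at the bar is about 1.5 times as strong at the tip.
- ring: loose copper joint ring lying flat on the bench, 38 mm outside, 29 mm bore, 16 mm high, 50 to 85 g; origin at the centre of its underside, z up. Lies at one of three places with the horn insert and the plug.
- dowel_foot (a point): foot of the box's dowel on the inner floor (8 mm above the bench, box x = -10 mm, y = 0). The dowel is 16 mm thick, 30 mm high, upright.
- horn: loose buffalo-horn mouthpiece insert, dark solid cone stump 32 mm across the foot, 24 mm at the top, 26 mm high; origin under its centre. Bystander.
- plug: loose cork bore plug, 26 mm stem below a 36 mm head, 34 mm high; origin under its centre. Bystander.
- scraper: loose bamboo bore scraper lying flat, 200 mm long, 14 mm wide, 8 mm high; origin on the bench near its middle. Bystander.
- jar: loose green-glazed jar with knobbed lid, 72 mm across, 90 mm high; origin under its centre. Bystander.
- mallet: loose wooden mallet lying flat, handle along its x; origin on the bench. Bystander.
- block: loose dark hardwood block 90 x 50 x 30 mm; origin under its centre. Bystander.
Things that resemble listed ones, but are neither listed nor needed, are in the scene too. Several things have the shape of the ring; the one meant has the colours described above.

How it is judged:
On the way:
1. the lid is pressed against its stop with at least 3 N for 0.4 s, almost still (contact force between lid and stop above 3 N and velocity of joint lid between -0.15 and 0.15 rad/s), for 0.4 s.
At the end, for the whole second after the job is handed in: The lid leans at rest against its stop (hinge beyond 1.65 rad and touching the stop); the ring lies around the dowel, centre within 9 mm of it, flat within 0.12 rad, underside within 4 mm of the box floor, at rest and released (value of joint lid above 1.65 rad and contact force between lid and stop above 0.05 N and velocity of joint lid between -0.1 and 0.1 rad/s and horizontal distance between ring and dowel_foot below 0.009 m and z of ring in the frame of dowel_foot between -0.004 and 0.004 m and angle between ring's own z axis and vertical below 0.12 rad and linear speed of ring below 0.02 m/s).
It fails at once if the lid is shoved or dropped against its stop with more than 18 N (contact force between lid and stop above 18 N).
It fails at once if the lid is flung or dropped: it turns faster than 2 rad/s (velocity of joint lid above 2 rad/s or velocity of joint lid below -2 rad/s).
It fails at once if one of the other loose things on the bench (horn insert, plug, scraper, jar, mallet, block) is moved more than 30 mm (distance of any of horn, plug, scraper, jar, mallet, block from where it was at the start of the episode above 0.03 m).
It also fails if it takes over 70 s, if anything falls off the work surface, if the arm or the gripper's body presses on something with over 40 N, if the wrist force passes 120 N, or if a joint passes its speed limit or range.

## Working session

There is one attempt and no reset: what is moved stays moved. The work goes in short steps, Python scripts to look and compute and a tool call to move; the robot and the scene stay as the last step left them, time stands still between calls to the robot, and variables do not carry over. Pictures are saved under pics/ and viewed, at most 11 in all, crops included, and the job is handed in when it is done.

```bash
mkdir -p pics; ls; python3 - <<'E'
from bench import r
import cv2,numpy as np
s=r.read_state();print({k:np.round(v,3).tolist() for k,v in s.items()})
for c in ["scene","top"]:
    d=r.camera(c);cv2.imwrite(f"pics/{c}0.png",d["img"][:,:,::-1])
    print(c,d["fx"],d["fy"],d["cx"],d["cy"],np.round(d["pose"],4).tolist())
    for l in ["box","lid_handle","stop","ring","horn","plug","scraper","jar","mallet","block"]:
        print(l,[(round(x["p"],2),round(x["position"][0]*640),round(x["position"][1]*480)) for x in r.recognise(c,l)][:5])
E
```

```text
pics
{'time': 0.0, 'joint_positions': [1.238, 0.333, -0.065, 1.461, 0.022, 1.35, -0.088], 'joint_vel': [-0.0, -0.0, -0.0, 0.0, 0.001, 0.001, 0.002], 'joint_torque': [-0.001, -62.325, 0.024, -38.989, -0.061, 0.04, 0.0], 'ee_pos': [0.19, -0.595, 0.222], 'eef_rot': [0.988, 0.154, -0.0, -0.001], 'ft_force': [-0.173, 0.211, 0.422], 'torque': [0.045, -0.016, 0.012], 'grip_force': 0.0, 'width': 0.087}
scene 609.8184577440827 609.8184577440827 315.2453565638409 246.53751602343428 [[0.8492, 0.307, -0.4297, 1.1619], [0.5281, -0.4894, 0.694, -1.0216], [0.0028, -0.8163, -0.5777, 0.9711], [0.0, 0.0, 0.0, 1.0]]
box [(0.81, 334, 252)]
lid_handle [(0.84, 323, 242), (0.41, 233, 351)]
stop [(0.61, 389, 244)]
ring [(0.78, 233, 353), (0.62, 326, 240), (0.57, 244, 390)]
horn [(0.61, 314, 344)]
plug [(0.55, 233, 312)]
scraper [(0.65, 352, 205)]
jar [(0.94, 297, 391), (0.23, 327, 241)]
mallet [(0.7, 417, 210)]
block [(0.94, 179, 378)]
top 536.3040603245876 536.3040603245876 314.8234517370341 237.83016585448485 [[0.0296, -0.9801, 0.1962, 0.3281], [-0.9995, -0.0277, 0.0125, -0.005], [-0.0068, -0.1965, -0.9805, 1.2939], [0.0, 0.0, 0.0, 1.0]]
box [(0.91, 272, 258)]
lid_handle []
stop [(0.65, 264, 191)]
ring [(0.7, 441, 270), (0.35, 153, 306), (0.28, 274, 257)]
horn [(0.47, 392, 217), (0.41, 273, 261)]
plug [(0.7, 407, 302), (0.69, 450, 270)]
scraper [(0.88, 157, 304)]
jar [(0.63, 463, 193)]
mallet [(0.87, 141, 221), (0.28, 275, 263)]
block [(0.86, 495, 296)]
```

View pics/scene0.png

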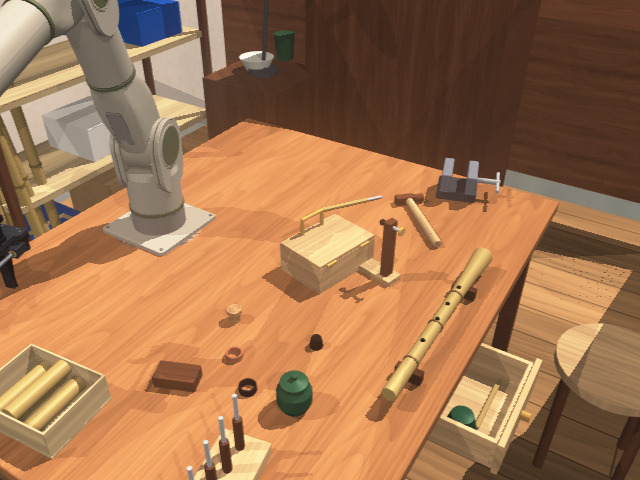

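View pics/top0.png

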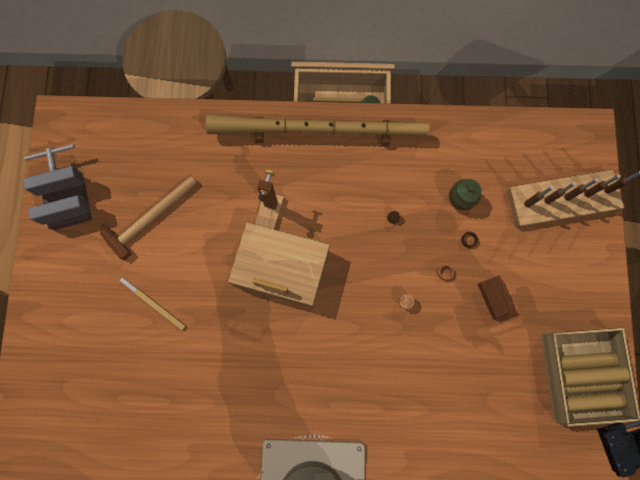

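The copper ring is at top (446,273) / scene (234,354); the darker ring at top (469,240) is a look-alike. The box is slightly turned, with its hinge away from the robot. I'll zoom in to pick precise corners.

```bash
python3 - <<'E'
import cv2,numpy as np
t=cv2.imread("pics/top0.png")[160:320,215:345];s=cv2.imread("pics/scene0.png")[195:315,265:415]
a=cv2.resize(t,None,fx=3.7,fy=3.7,interpolation=cv2.INTER_CUBIC);b=cv2.resize(s,None,fx=2,fy=2,interpolation=cv2.INTER_CUBIC)
o=np.zeros((592,785,3),np.uint8);o[:,:481]=a[:592,:481];o[:240,485:785]=b
cv2.imwrite("pics/z.png",o)
E
```

```text
(no output)
```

View pics/z.png

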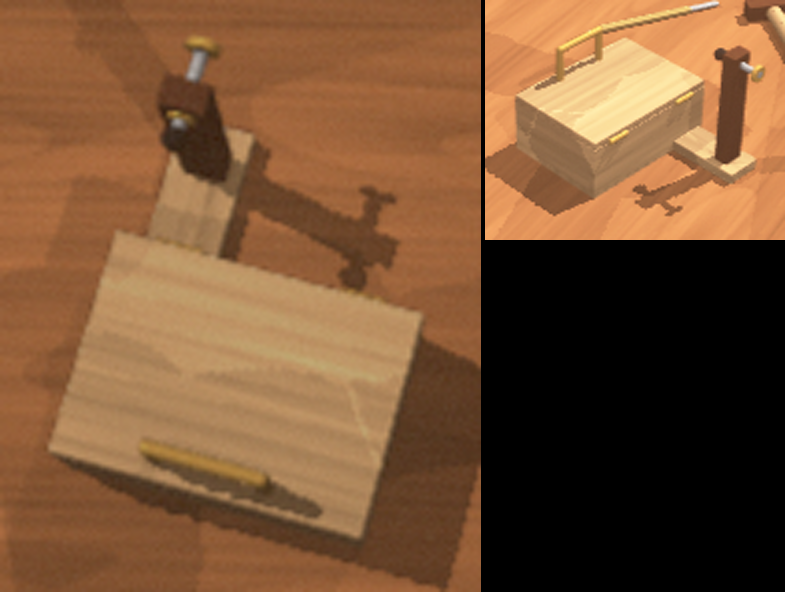

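The crop shows the lid corners (scaled) at about (116,231), (422,315), (361,538) and (50,451), and the bar ends at (145,446) and (265,482). Next I'll fit the box pose and the ring.

```bash
cat > h.py <<'E'
from bench import r
import numpy as np,cv2
from scipy.optimize import least_squares
from scipy.spatial.transform import Rotation as R
def proj(d,P):
    T=np.linalg.inv(d["pose"]);q=(T[:3,:3]@np.atleast_2d(P).T).T+T[:3,3]
    return np.c_[d["fx"]*q[:,0]/q[:,2]+d["cx"],d["fy"]*q[:,1]/q[:,2]+d["cy"]]
def atz(d,u,v,z):
    w=d["pose"][:3,:3]@np.array([(u-d["cx"])/d["fx"],(v-d["cy"])/d["fy"],1]);o=d["pose"][:3,3]
    return o+w*(z-o[2])/w[2]
def b2w(p,P):
    P=np.atleast_2d(np.array(P,float));c,s=np.cos(p[2]),np.sin(p[2])
    return np.c_[p[0]+c*P[:,0]-s*P[:,1],p[1]+s*P[:,0]+c*P[:,1],P[:,2]]
def rel(target):  # world target -> tool-axis shift from measured pose
    s=r.read_state();return R.from_quat(s["eef_rot"]).inv().apply(np.array(target)-s["ee_pos"])
E
python3 - <<'E'
from h import *
t=r.camera("top");s=r.camera("scene")
un=lambda p,k,o:(np.array(p)+.5)/k-.5+np.array(o)
L=.0725;H=.0855
obj=[[L,.1,H],[L,-.1,H],[-L,-.1,H],[-L,.1,H],[-.0575,.035,.1345],[-.0575,-.035,.1345]]
pt=un([(116,231),(422,315),(361,538),(50,451),(143,444),(268,482)],3.7,(215,160))
so=[[L,.1,H],[L,-.1,H],[-L,-.1,H],[-L,.1,H]]
ps=un(np.array([(703,80),(595,143),(516,97),(625,39)])-[485,0],2,(265,195))
f=lambda p:np.r_[(proj(t,b2w(p,obj))-pt).ravel(),(proj(s,b2w(p,so))-ps).ravel()]
o=least_squares(f,[.45,.1,-.3]);print(o.x.round(4),f(o.x).round(1).reshape(-1,2).tolist())
p=o.x;np.save("box.npy",p)
print("handle",b2w(p,[-.0575,0,.1305]),"dowel",b2w(p,[-.01,0,.008]))
# tip of screw: on box y=68mm plane, z=.1605
u=un((176,137),3.7,(215,160));w=atz(t,*u,.1605);c,sn=np.cos(p[2]),np.sin(p[2]);dd=w[:2]-p[:2];print("tip box",c*dd[0]+sn*dd[1],-sn*dd[0]+c*dd[1])
for n,d in(("top",t),("scene",s)):
    for x in r.regions_of(n,"ring"):
        m=x["pixels"];v,u=np.nonzero(m);print(n,round(x["p"],2),len(u),u.mean(),v.mean(),d["img"][m].mean(0).round(),atz(d,u.mean(),v.mean(),.010 if n=="top" else .009).round(4))
E
```

```text
[ 0.5099  0.0905 -0.2395] [[0.2, -0.6], [0.9, -0.8], [0.5, 0.2], [-0.6, 0.2], [1.2, 0.7], [-1.7, -1.0], [0.7, -0.5], [-0.2, 0.6], [-0.9, -1.2], [-0.5, -1.4]]
handle [[0.45399519 0.10411798 0.1305    ]] dowel [[0.50013961 0.09285108 0.008     ]]
tip box 0.12119460948545206 0.06762054834407738
top 0.67 118 445.0169491525424 271.2881355932203 [126.  74.  48.] [ 0.5118 -0.3044  0.01  ]
top 0.55 63 469.76190476190476 236.87301587301587 [58. 37. 24.] [ 0.5981 -0.3661  0.01  ]
scene 0.54 191 247.07853403141362 387.151832460733 [62. 41. 32.] [ 0.5921 -0.366   0.009 ]
scene 0.49 236 234.6228813559322 354.3771186440678 [170. 103.  69.] [ 0.5124 -0.3056  0.009 ]
scene 0.38 831 388.79302045728036 245.4500601684717 [117.  77.  52.] [0.6143 0.2457 0.009 ]
```

```bash
python3 - <<'E'
from h import *
s=r.read_state();print(s["ee_pos"],R.from_quat(s["eef_rot"]).as_matrix().round(3).tolist())
print(rel([.47,-.25,.25]),rel([.454,.104,.25]))
y=R.from_quat(s["eef_rot"]).apply([0,1,0]);print(np.arctan2(y[1],y[0]))
E
```

```text
[ 0.19055756 -0.59525408  0.222557  ] [[0.952, 0.305, 0.0], [0.305, -0.952, -0.0], [0.0, 0.0, -1.0]]
[ 0.37139463 -0.24362715 -0.02744836] [ 0.46407655 -0.58565356 -0.02746202]
-1.261005360394197
```

Careful with the scale: shifts go in shares of 0.5 m and turns go in shares of 2 rad. That gives: 0.371 m is 0.742, -0.05 m is -0.1, -1.0215 rad is -0.5108.

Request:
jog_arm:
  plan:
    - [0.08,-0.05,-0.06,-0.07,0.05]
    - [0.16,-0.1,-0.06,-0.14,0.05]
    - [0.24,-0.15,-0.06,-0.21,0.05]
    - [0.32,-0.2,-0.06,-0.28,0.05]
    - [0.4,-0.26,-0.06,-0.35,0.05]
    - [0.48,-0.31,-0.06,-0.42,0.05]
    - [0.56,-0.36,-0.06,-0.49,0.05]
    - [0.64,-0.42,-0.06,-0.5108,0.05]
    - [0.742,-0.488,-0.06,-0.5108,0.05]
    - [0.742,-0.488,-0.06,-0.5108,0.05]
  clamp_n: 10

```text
refused: plan[0]: [0.08, -0.05, -0.06, -0.07, 0.05] is not of type 'object' (schema: type "object"). Nothing was moved.
```

Refused on format, not on reach. It needs a list of objects with named fields.

Request:
jog_arm:
  plan:
    - {"x": 0.08,"y": -0.05,"z": -0.06,"spin": -0.07,"jaw": 0.05}
    - {"x": 0.16,"y": -0.1,"z": -0.06,"spin": -0.14,"jaw": 0.05}
    - {"x": 0.24,"y": -0.15,"z": -0.06,"spin": -0.21,"jaw": 0.05}
    - {"x": 0.32,"y": -0.2,"z": -0.06,"spin": -0.28,"jaw": 0.05}
    - {"x": 0.4,"y": -0.26,"z": -0.06,"spin": -0.35,"jaw": 0.05}
    - {"x": 0.48,"y": -0.31,"z": -0.06,"spin": -0.42,"jaw": 0.05}
    - {"x": 0.56,"y": -0.36,"z": -0.06,"spin": -0.49,"jaw": 0.05}
    - {"x": 0.64,"y": -0.42,"z": -0.06,"spin": -0.5108,"jaw": 0.05}
    - {"x": 0.742,"y": -0.488,"z": -0.06,"spin": -0.5108,"jaw": 0.05}
    - {"x": 0.742,"y": -0.488,"z": -0.06,"spin": -0.5108,"jaw": 0.05}
  clamp_n: 10

```text
time: 2.3
ee_pos: [0.4728, -0.2439, 0.253]
eef_rot: [0.784, 0.621, 0.001, 0.0]
ft_force: [-0.2, -0.2, -0.7]
width: 0.05
grip_force: 0.0
```

```bash
python3 - <<'E'
from h import *
print(rel([.454,.104,.25]),rel([.454,.104,.117]))
E
```

```text
[ 0.33428531 -0.09816331  0.00343694] [ 0.33404927 -0.09836386  0.13643658]
```

To row units: 0.334 m is 0.668, 0.31 m is 0.62.

Request:
jog_arm:
  plan:
    - {"x": 0.09,"y": -0.026,"jaw": 0.04}
    - {"x": 0.18,"y": -0.052,"jaw": 0.04}
    - {"x": 0.27,"y": -0.078,"jaw": 0.04}
    - {"x": 0.36,"y": -0.104,"jaw": 0.04}
    - {"x": 0.45,"y": -0.13,"jaw": 0.04}
    - {"x": 0.54,"y": -0.156,"jaw": 0.04}
    - {"x": 0.62,"y": -0.182,"jaw": 0.04}
    - {"x": 0.668,"y": -0.196,"jaw": 0.04}
    - {"x": 0.668,"y": -0.196,"jaw": 0.04}
    - {"x": 0.668,"y": -0.196,"jaw": 0.04}
  clamp_n: 10

```text
time: 3.3
ee_pos: [0.4536, 0.0976, 0.2526]
eef_rot: [0.786, 0.618, -0.0, 0.0]
ft_force: [0.6, -0.2, -0.5]
width: 0.0403
grip_force: 0.0
```

```bash
python3 - <<'E'
from h import *
print(rel([.454,.104,.117]),r.read_state()["eef_rot"])
d=r.camera("wrist");cv2.imwrite("pics/w1.png",d["img"][:,:,::-1])
E
```

```text
[ 0.00632913 -0.00114667  0.13557603] [ 7.86346125e-01  6.17786142e-01 -7.07748708e-05  2.21929720e-04]
```

View pics/w1.png

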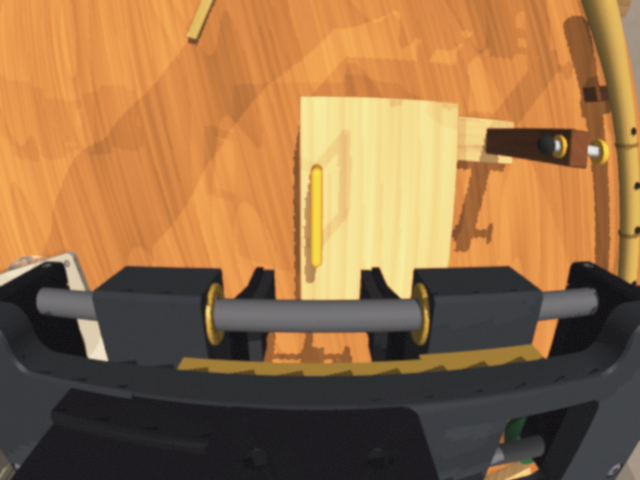

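The bar at column 317 lies centred between the fingers and parallel to the pads. Now descending.

To row units: 0.136 m is 0.272, 0.13 m is 0.26.

Request:
jog_arm:
  plan:
    - {"x": 0.012,"y": -0.002,"z": 0.08,"jaw": 0.04}
    - {"x": 0.012,"y": -0.002,"z": 0.16,"jaw": 0.04}
    - {"x": 0.012,"y": -0.002,"z": 0.22,"jaw": 0.04}
    - {"x": 0.012,"y": -0.002,"z": 0.26,"jaw": 0.04}
    - {"x": 0.012,"y": -0.002,"z": 0.272,"jaw": 0.04}
    - {"x": 0.012,"y": -0.002,"z": 0.272,"jaw": 0.04}
  clamp_n: 10

```text
time: 3.95
ee_pos: [0.4539, 0.103, 0.1162]
eef_rot: [0.787, 0.617, -0.001, -0.0]
ft_force: [0.4, -0.3, -0.2]
width: 0.0402
grip_force: 0.0
```

Request:
jog_arm:
  plan:
    - {"jaw": 0.005}
    - {"jaw": 0.005}
    - {"jaw": 0.005}
    - {"jaw": 0.005}
    - {"jaw": 0.005}
    - {"jaw": 0.005}
  clamp_n: 10

```text
time: 4.55
ee_pos: [0.4543, 0.104, 0.1168]
eef_rot: [0.787, 0.618, 0.0, 0.0]
ft_force: [0.5, -0.8, 1.5]
width: 0.0095
grip_force: 10.0
```

```bash
python3 -c "
import numpy as np
for t in np.arange(0.07,2.0,.07):print(round(t,2),round(.13-.1412*np.cos(.4003+t),3),round(.055-.1412*np.sin(.4003+t),3))"
```

```text
0.07 0.004 -0.009
0.14 0.009 -0.018
0.21 0.014 -0.026
0.28 0.02 -0.034
0.35 0.027 -0.041
0.42 0.034 -0.048
0.49 0.041 -0.055
0.56 0.049 -0.061
0.63 0.057 -0.066
0.7 0.066 -0.071
0.77 0.075 -0.075
0.84 0.084 -0.079
0.91 0.094 -0.081
0.98 0.103 -0.084
1.05 0.113 -0.085
1.12 0.123 -0.086
1.19 0.133 -0.086
1.26 0.143 -0.086
1.33 0.152 -0.084
1.4 0.162 -0.082
1.47 0.172 -0.08
1.54 0.181 -0.077
1.61 0.19 -0.073
1.68 0.199 -0.068
1.75 0.207 -0.063
1.82 0.215 -0.057
1.89 0.223 -0.051
1.96 0.23 -0.044
```

To row units: -0.071 m is -0.142, -0.066 m is -0.132.

Request:
jog_arm:
  plan:
    - {"y": 0.008,"z": -0.018,"jaw": 0.005}
    - {"y": 0.018,"z": -0.036,"jaw": 0.005}
    - {"y": 0.028,"z": -0.052,"jaw": 0.005}
    - {"y": 0.04,"z": -0.068,"jaw": 0.005}
    - {"y": 0.054,"z": -0.082,"jaw": 0.005}
    - {"y": 0.068,"z": -0.096,"jaw": 0.005}
    - {"y": 0.082,"z": -0.11,"jaw": 0.005}
    - {"y": 0.098,"z": -0.122,"jaw": 0.005}
    - {"y": 0.114,"z": -0.132,"jaw": 0.005}
    - {"y": 0.132,"z": -0.142,"jaw": 0.005}
    - {"y": 0.132,"z": -0.142,"jaw": 0.005}
  clamp_n: 10

```text
time: 5.65
ee_pos: [0.5192, 0.088, 0.1886]
eef_rot: [0.787, 0.617, 0.0, 0.0]
ft_force: [-5.1, -1.0, 6.4]
width: 0.0095
grip_force: 10.0
```

```bash
python3 - <<'E'
from h import *
d=r.camera("scene");cv2.imwrite("pics/s2.png",d["img"][150:350,220:460,::-1])
E
```

```text
(no output)
```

View pics/s2.png

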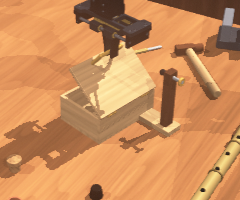

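To row units: -0.002 m is -0.004, -0.001 m is -0.002.

Request:
jog_arm:
  plan:
    - {"y": -0.002,"z": -0.004,"jaw": 0.005}
    - {"y": -0.002,"z": -0.004,"jaw": 0.005}
    - {"y": -0.002,"z": -0.004,"jaw": 0.005}
  clamp_n: 10

```text
time: 6.0
ee_pos: [0.5171, 0.0882, 0.189]
eef_rot: [0.787, 0.617, -0.0, -0.0]
ft_force: [3.5, -0.8, -8.6]
width: 0.0097
grip_force: 10.0
```

To row units: 0.0675 m is 0.135, 0.0575 m is 0.115.

Request:
jog_arm:
  plan:
    - {"y": 0.019,"z": -0.006,"jaw": 0.005}
    - {"y": 0.037,"z": -0.014,"jaw": 0.005}
    - {"y": 0.057,"z": -0.018,"jaw": 0.005}
    - {"y": 0.075,"z": -0.024,"jaw": 0.005}
    - {"y": 0.095,"z": -0.026,"jaw": 0.005}
    - {"y": 0.115,"z": -0.028,"jaw": 0.005}
    - {"y": 0.135,"z": -0.028,"jaw": 0.005}
    - {"y": 0.135,"z": -0.028,"jaw": 0.005}
  clamp_n: 10

```text
time: 6.8
ee_pos: [0.5843, 0.072, 0.2036]
eef_rot: [0.787, 0.617, 0.001, 0.0]
ft_force: [-2.1, -5.0, 5.7]
width: 0.0097
grip_force: 10.0
```

To row units: 0.057 m is 0.114, 0.048 m is 0.096.

Request:
jog_arm:
  plan:
    - {"y": 0.02,"z": -0.0014,"jaw": 0.005}
    - {"y": 0.039,"z": 0.002,"jaw": 0.005}
    - {"y": 0.058,"z": 0.006,"jaw": 0.005}
    - {"y": 0.078,"z": 0.01,"jaw": 0.005}
    - {"y": 0.096,"z": 0.016,"jaw": 0.005}
    - {"y": 0.114,"z": 0.024,"jaw": 0.005}
    - {"y": 0.114,"z": 0.024,"jaw": 0.005}
  clamp_n: 10

```text
time: 7.5
ee_pos: [0.6393, 0.0588, 0.191]
eef_rot: [0.787, 0.617, 0.0, -0.0]
ft_force: [0.6, -2.8, 0.8]
width: 0.0093
grip_force: 10.0
```

To row units: 0.021 m is 0.042, 0.017 m is 0.034.

Request:
jog_arm:
  plan:
    - {"y": 0.009,"z": 0.005,"jaw": 0.005}
    - {"y": 0.018,"z": 0.01,"jaw": 0.005}
    - {"y": 0.026,"z": 0.015,"jaw": 0.005}
    - {"y": 0.034,"z": 0.02,"jaw": 0.005}
    - {"y": 0.042,"z": 0.026,"jaw": 0.005}
    - {"y": 0.042,"z": 0.026,"jaw": 0.005}
  clamp_n: 10

```text
time: 8.1
ee_pos: [0.6592, 0.0539, 0.1783]
eef_rot: [0.787, 0.617, 0.0, 0.0]
ft_force: [0.5, -2.7, 1.4]
width: 0.0095
grip_force: 10.0
```

```bash
python3 - <<'E'
from h import *
d=r.camera("scene");cv2.imwrite("pics/s3.png",cv2.resize(d["img"][150:300,260:460,::-1],None,fx=3,fy=3))
E
```

```text
(no output)
```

View pics/s3.png

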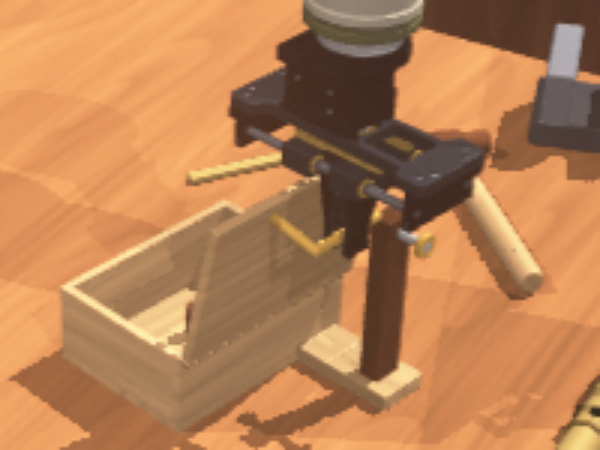

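The lid is past upright and the grip is clean, with the screw tip just behind the lid. From here I go in small steps, checking the force each time.

To row units: 0.0034 m is 0.0068, 0.0026 m is 0.0052.

Request:
jog_arm:
  plan:
    - {"y": 0.0024,"z": 0.0016,"jaw": 0.005}
    - {"y": 0.0046,"z": 0.0034,"jaw": 0.005}
    - {"y": 0.0068,"z": 0.0052,"jaw": 0.005}
    - {"y": 0.0068,"z": 0.0052,"jaw": 0.005}
  clamp_n: 10

```text
time: 8.55
ee_pos: [0.6621, 0.0531, 0.176]
eef_rot: [0.787, 0.617, 0.0, 0.0]
ft_force: [1.5, -2.9, 2.3]
width: 0.0094
grip_force: 10.0
```

To row units: 0.0022 m is 0.0044, 0.0018 m is 0.0036.

Request:
jog_arm:
  plan:
    - {"y": 0.0022,"z": 0.0018,"jaw": 0.005}
    - {"y": 0.0044,"z": 0.0036,"jaw": 0.005}
    - {"y": 0.0044,"z": 0.0036,"jaw": 0.005}
  clamp_n: 10

```text
time: 8.85
ee_pos: [0.6643, 0.0526, 0.1742]
eef_rot: [0.787, 0.617, 0.0, 0.0]
ft_force: [2.1, -4.8, 2.9]
width: 0.0094
grip_force: 10.0
```

To row units: 0.0025 m is 0.005, 0.0015 m is 0.003.

Request:
jog_arm:
  plan:
    - {"y": 0.0028,"z": 0.0012,"jaw": 0.005}
    - {"y": 0.005,"z": 0.003,"jaw": 0.005}
    - {"y": 0.005,"z": 0.003,"jaw": 0.005}
  clamp_n: 10

```text
time: 9.15
ee_pos: [0.6664, 0.0521, 0.1724]
eef_rot: [0.787, 0.618, -0.0, -0.0]
ft_force: [2.4, -3.9, 1.4]
width: 0.0093
grip_force: 10.0
```

To row units: 0.0022 m is 0.0044, 0.0018 m is 0.0036.

Request:
jog_arm:
  plan:
    - {"y": 0.0022,"z": 0.0018,"jaw": 0.005}
    - {"y": 0.0044,"z": 0.0036,"jaw": 0.005}
    - {"y": 0.0044,"z": 0.0036,"jaw": 0.005}
  clamp_n: 10

```text
time: 9.45
ee_pos: [0.6685, 0.0516, 0.1706]
eef_rot: [0.787, 0.618, -0.0, -0.0]
ft_force: [2.4, -3.8, 1.3]
width: 0.0097
grip_force: 10.0
```

To row units: 0.0021 m is 0.0042, 0.0018 m is 0.0036.

Request:
jog_arm:
  plan:
    - {"y": 0.0022,"z": 0.0018,"jaw": 0.005}
    - {"y": 0.0042,"z": 0.0036,"jaw": 0.005}
    - {"y": 0.0042,"z": 0.0036,"jaw": 0.005}
  clamp_n: 10

```text
time: 9.75
ee_pos: [0.6705, 0.0511, 0.1687]
eef_rot: [0.787, 0.618, -0.0, -0.0]
ft_force: [1.2, -3.1, 0.4]
width: 0.0095
grip_force: 10.0
```

Request:
jog_arm:
  plan:
    - {"y": 0.001,"z": 0.001,"jaw": 0.005}
    - {"y": 0.0022,"z": 0.0018,"jaw": 0.005}
    - {"y": 0.0022,"z": 0.0018,"jaw": 0.005}
  clamp_n: 10

```text
time: 10.05
ee_pos: [0.6715, 0.0509, 0.1679]
eef_rot: [0.786, 0.618, -0.0, -0.0]
ft_force: [-0.5, -3.6, -0.4]
width: 0.0091
grip_force: 10.0
```

To row units: 0.001 m is 0.002, 0.0009 m is 0.0018.

Request:
jog_arm:
  plan:
    - {"y": 0.001,"z": 0.001,"jaw": 0.005}
    - {"y": 0.002,"z": 0.0018,"jaw": 0.005}
    - {"y": 0.002,"z": 0.0018,"jaw": 0.005}
  clamp_n: 10

```text
time: 10.35
ee_pos: [0.6722, 0.0507, 0.1672]
eef_rot: [0.786, 0.618, -0.0, -0.0]
ft_force: [-4.4, -3.6, 2.3]
width: 0.0096
grip_force: 10.0
```

In contact at about 5 N tangential, so I hold there.

Request:
jog_arm:
  plan:
    - {"jaw": 0.005}
    - {"jaw": 0.005}
    - {"jaw": 0.005}
    - {"jaw": 0.005}
    - {"jaw": 0.005}
    - {"jaw": 0.005}
  clamp_n: 10

```text
time: 10.95
ee_pos: [0.6721, 0.0507, 0.1672]
eef_rot: [0.786, 0.618, -0.0, -0.0]
ft_force: [-2.7, -4.1, 1.4]
width: 0.0094
grip_force: 10.0
```

Request:
jog_arm:
  plan:
    - {"jaw": 0.005}
    - {"jaw": 0.005}
    - {"jaw": 0.005}
    - {"jaw": 0.005}
    - {"jaw": 0.005}
    - {"jaw": 0.005}
  clamp_n: 10

```text
time: 11.55
ee_pos: [0.6721, 0.0507, 0.1672]
eef_rot: [0.786, 0.618, -0.0, -0.0]
ft_force: [-3.5, -3.4, 3.2]
width: 0.0091
grip_force: 10.0
```

To row units: 0.00025 m is 0.0005, 0.0002 m is 0.0004.

Request:
jog_arm:
  plan:
    - {"y": 0.0005,"z": 0.0004,"jaw": 0.005}
    - {"y": 0.0005,"z": 0.0004,"jaw": 0.005}
    - {"y": 0.0005,"z": 0.0004,"jaw": 0.005}
    - {"y": 0.0005,"z": 0.0004,"jaw": 0.005}
    - {"y": 0.0005,"z": 0.0004,"jaw": 0.005}
    - {"y": 0.0005,"z": 0.0004,"jaw": 0.005}
  clamp_n: 10

```text
time: 12.15
ee_pos: [0.6722, 0.0507, 0.1671]
eef_rot: [0.786, 0.618, -0.001, -0.0]
ft_force: [-4.4, -3.2, 3.2]
width: 0.0095
grip_force: 10.0
```

Request:
jog_arm:
  plan:
    - {"jaw": 0.005}
    - {"jaw": 0.005}
    - {"jaw": 0.005}
    - {"jaw": 0.005}
    - {"jaw": 0.005}
    - {"jaw": 0.005}
  clamp_n: 10

```text
time: 12.75
ee_pos: [0.6722, 0.0507, 0.1671]
eef_rot: [0.786, 0.618, -0.001, -0.0]
ft_force: [-4.2, -3.8, 3.1]
width: 0.0094
grip_force: 10.0
```

To row units: -0.0004 m is -0.0008, -0.0003 m is -0.0006.

Request:
jog_arm:
  plan:
    - {"y": -0.0008,"z": -0.0006,"jaw": 0.005}
    - {"y": -0.0008,"z": -0.0006,"jaw": 0.012}
    - {"y": -0.0008,"z": -0.0006,"jaw": 0.018}
    - {"y": -0.0008,"z": -0.0006,"jaw": 0.026}
    - {"y": -0.0008,"z": -0.0006,"jaw": 0.026}
    - {"y": -0.0008,"z": -0.0006,"jaw": 0.026}
    - {"y": -0.0008,"z": -0.0006,"jaw": 0.026}
  clamp_n: 10

```text
time: 13.45
ee_pos: [0.6725, 0.0508, 0.1673]
eef_rot: [0.786, 0.618, 0.0, 0.0]
ft_force: [-0.9, -0.9, 0.1]
width: 0.0253
grip_force: 0.0
```

Request:
jog_arm:
  plan:
    - {"z": -0.02,"jaw": 0.026}
    - {"z": -0.06,"jaw": 0.026}
    - {"z": -0.12,"jaw": 0.026}
    - {"z": -0.2,"jaw": 0.026}
    - {"z": -0.26,"jaw": 0.026}
    - {"z": -0.26,"jaw": 0.026}
  clamp_n: 10

```text
time: 14.05
ee_pos: [0.6738, 0.0515, 0.3034]
eef_rot: [0.787, 0.618, 0.003, 0.002]
ft_force: [0.4, 0.7, 0.1]
width: 0.0256
grip_force: 0.0
```

```bash
python3 - <<'E'
from h import *
d=r.camera("scene");cv2.imwrite("pics/s4.png",cv2.resize(d["img"][150:390,180:460,::-1],None,fx=2.4,fy=2.4))
# ring target and shift, closing along: keep tool y ~ free; want final tool y along box y => turn now +-pi/2
print(rel([.512,-.305,.2]))
for n in("top","scene"):
    d=r.camera(n)
    for x in r.regions_of(n,"ring"):
        v,u=np.nonzero(x["pixels"]);print(n,round(x["p"],2),len(u),d["img"][x["pixels"]].mean(0).round(),atz(d,(u.min()+u.max())/2,(v.min()+v.max())/2,.008).round(4))
print(r.read_state()["joint_positions"].round(2))
E
```

```text
[-0.38447641 -0.07255522  0.09948345]
top 0.6 116 [89. 53. 33.] [ 0.5117 -0.3072  0.008 ]
top 0.42 485 [164. 133.  91.] [0.4144 0.3947 0.008 ]
top 0.41 89 [66. 42. 26.] [ 0.5969 -0.3635  0.008 ]
scene 0.8 261 [82. 54. 40.] [ 0.5928 -0.364   0.008 ]
scene 0.69 217 [153.  92.  62.] [ 0.5099 -0.3046  0.008 ]
scene 0.29 721 [113.  76.  51.] [0.6254 0.2429 0.008 ]
[ 0.31  0.51 -0.71  1.16  0.32  1.58 -0.57]
```

View pics/s4.png

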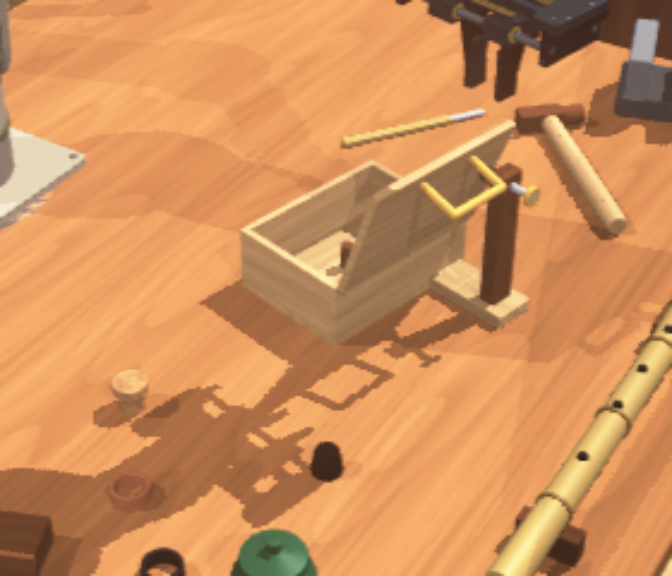

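The picture shows the lid leaning on the stop tip, with the handle free and the ring at crop (130,490). Next, the ring.

To row units: -0.384 m is -0.768, -0.15 m is -0.3, -1.571 rad is -0.7855.

Request:
jog_arm:
  plan:
    - {"x": -0.06,"y": -0.012,"spin": -0.07,"jaw": 0.06}
    - {"x": -0.14,"y": -0.026,"spin": -0.14,"jaw": 0.06}
    - {"x": -0.22,"y": -0.042,"spin": -0.21,"jaw": 0.06}
    - {"x": -0.3,"y": -0.056,"spin": -0.28,"jaw": 0.06}
    - {"x": -0.38,"y": -0.072,"spin": -0.35,"jaw": 0.06}
    - {"x": -0.46,"y": -0.086,"z": 0.04,"spin": -0.42,"jaw": 0.06}
    - {"x": -0.54,"y": -0.102,"z": 0.1,"spin": -0.49,"jaw": 0.06}
    - {"x": -0.62,"y": -0.116,"z": 0.16,"spin": -0.56,"jaw": 0.06}
    - {"x": -0.7,"y": -0.132,"z": 0.2,"spin": -0.63,"jaw": 0.06}
    - {"x": -0.768,"y": -0.144,"z": 0.24,"spin": -0.7,"jaw": 0.06}
    - {"x": -0.768,"y": -0.144,"z": 0.28,"spin": -0.77,"jaw": 0.06}
    - {"x": -0.768,"y": -0.144,"z": 0.28,"spin": -0.7855,"jaw": 0.06}
  clamp_n: 10

```text
time: 15.5
ee_pos: [0.5088, -0.3057, 0.1538]
eef_rot: [0.119, 0.993, 0.001, -0.003]
ft_force: [-0.0, 0.1, -0.5]
width: 0.06
grip_force: 0.0
```

Request:
jog_arm:
  plan:
    - {"jaw": 0.06}
    - {"jaw": 0.06}
  clamp_n: 10

```text
time: 15.7
ee_pos: [0.5124, -0.3042, 0.1585]
eef_rot: [0.12, 0.993, -0.0, 0.001]
ft_force: [0.5, 0.3, 0.4]
width: 0.06
grip_force: 0.0
```

```bash
python3 - <<'E'
from h import *
s=r.read_state();print(s["joint_positions"].round(2),rel([.511,-.3055,.0045]))
d=r.camera("wrist");cv2.imwrite("pics/w2.png",d["img"][:,:,::-1])
E
```

```text
[ 1.14  0.44 -0.87  1.59  0.35  1.27  1.54] [ 0.0012875  -0.0015982   0.15399633]
```

View pics/w2.png

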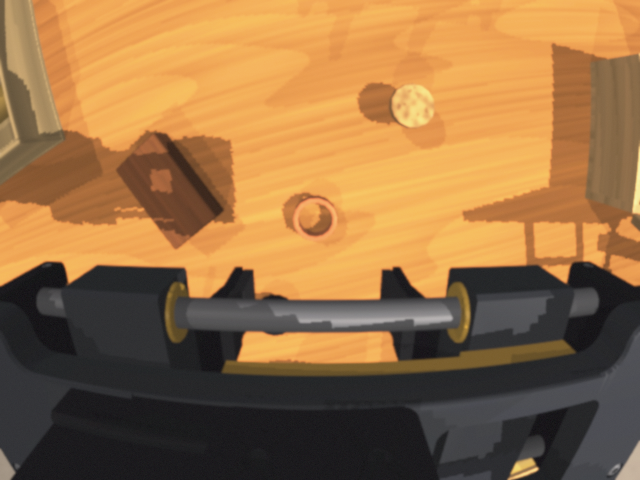

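The ring at (316,217) is centred between the fingers. Descend and grip.

To row units: 0.153 m is 0.306, 0.145 m is 0.29.

Request:
jog_arm:
  plan:
    - {"x": 0.002,"y": -0.002,"z": 0.1,"jaw": 0.06}
    - {"x": 0.002,"y": -0.002,"z": 0.2,"jaw": 0.06}
    - {"x": 0.002,"y": -0.002,"z": 0.26,"jaw": 0.06}
    - {"x": 0.002,"y": -0.002,"z": 0.29,"jaw": 0.06}
    - {"x": 0.002,"y": -0.002,"z": 0.306,"jaw": 0.06}
    - {"x": 0.002,"y": -0.002,"z": 0.306,"jaw": 0.06}
    - {"x": 0.002,"y": -0.002,"z": 0.306,"jaw": 0.05}
    - {"x": 0.002,"y": -0.002,"z": 0.306,"jaw": 0.04}
    - {"x": 0.002,"y": -0.002,"z": 0.306,"jaw": 0.03}
    - {"x": 0.002,"y": -0.002,"z": 0.306,"jaw": 0.03}
    - {"x": 0.002,"y": -0.002,"z": 0.306,"jaw": 0.03}
    - {"x": 0.002,"y": -0.002,"z": 0.306,"jaw": 0.03}
  clamp_n: 15

```text
time: 16.95
ee_pos: [0.5106, -0.3064, 0.0051]
eef_rot: [0.119, 0.993, -0.0, 0.0]
ft_force: [-1.9, 0.3, 6.2]
width: 0.038
grip_force: 15.0
```

Request:
jog_arm:
  plan:
    - {"z": -0.06,"jaw": 0.03}
    - {"z": -0.16,"jaw": 0.03}
    - {"z": -0.26,"jaw": 0.03}
    - {"z": -0.32,"jaw": 0.03}
    - {"z": -0.32,"jaw": 0.03}
  clamp_n: 15

```text
time: 17.45
ee_pos: [0.5123, -0.3068, 0.1691]
eef_rot: [0.119, 0.993, -0.002, 0.003]
ft_force: [0.2, 0.1, -1.6]
width: 0.038
grip_force: 15.0
```

```bash
python3 - <<'E'
from h import *
p=np.load("box.npy");print(p,rel(np.r_[b2w(p,[-.01,0,0])[0,:2],.165]),2*np.arctan2(*r.read_state()["eef_rot"][[1,0]])-np.pi/2)
E
```

```text
[ 0.50985422  0.09047911 -0.23948032] [0.10658258 0.38533207 0.00241347] 1.3314189221462391
```

To row units: 0.385 m is 0.77, 0.346 m is 0.692.

Request:
jog_arm:
  plan:
    - {"x": 0.024,"y": 0.086,"jaw": 0.03}
    - {"x": 0.048,"y": 0.172,"jaw": 0.03}
    - {"x": 0.072,"y": 0.26,"jaw": 0.03}
    - {"x": 0.096,"y": 0.346,"jaw": 0.03}
    - {"x": 0.12,"y": 0.432,"jaw": 0.03}
    - {"x": 0.144,"y": 0.52,"jaw": 0.03}
    - {"x": 0.168,"y": 0.606,"jaw": 0.03}
    - {"x": 0.192,"y": 0.692,"jaw": 0.03}
    - {"x": 0.213,"y": 0.77,"jaw": 0.03}
    - {"x": 0.213,"y": 0.77,"jaw": 0.03}
    - {"x": 0.213,"y": 0.77,"jaw": 0.03}
    - {"x": 0.213,"y": 0.77,"jaw": 0.03}
  clamp_n: 15

```text
time: 18.65
ee_pos: [0.4978, 0.092, 0.1637]
eef_rot: [0.12, 0.993, -0.0, -0.0]
ft_force: [1.0, -0.6, -0.8]
width: 0.0382
grip_force: 15.0
```

```bash
python3 - <<'E'
from h import *
p=np.load("box.npy");print(rel(np.r_[b2w(p,[-.01,0,0])[0,:2],.013]))
for n in ("top","scene"):
  d=r.camera(n)
  print(n,[(round(x["p"],2),(np.array(x["position"])*[640,480]).round()) for x in r.recognise(n,"dowel_foot")[:2]],proj(d,b2w(p,[-.01,0,.023])))
d=r.camera("wrist");cv2.imwrite("pics/w3.png",d["img"][:,:,::-1])
E
```

```text
[-0.00213634  0.00151952  0.15070353]
top [] [[279.64257186 270.66602631]]
scene [(0.7, array([341., 252.])), (0.45, array([176., 374.]))] [[324.32219083 256.16227003]]
```

View pics/w3.png

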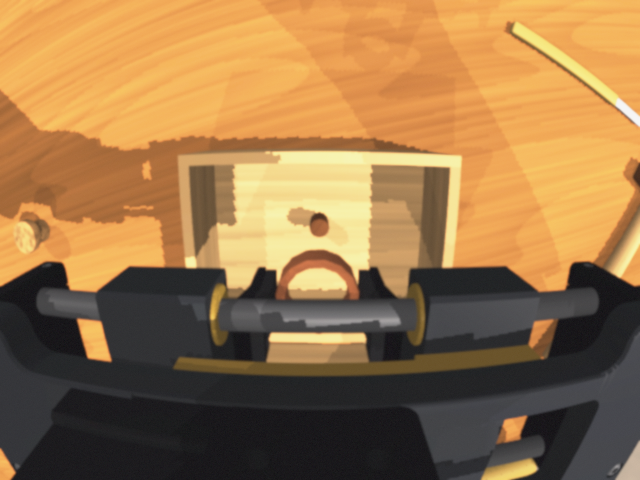

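The ring is held level and the dowel shows at (319,224). I'll check it against the ray from the wrist camera.

```bash
python3 - <<'E'
from h import *
p=np.load("box.npy");d=r.camera("wrist");print(d["fx"],d["cx"],d["cy"])
def ray(u,v,z):
    a=np.array([u-d["cx"],v-d["cy"]]);n=np.hypot(*a);t=n/d["fx"]
    c=np.r_[np.sin(t)*a/n,np.cos(t)];w=d["pose"][:3,:3]@c;o=d["pose"][:3,3];return (o+w*(z-o[2])/w[2]).round(4)
print("dowel top",ray(319,217,.038),"mid",ray(319,225,.023),"exp",b2w(p,[-.01,0,0]))
z=r.read_state()["ee_pos"][2]
print("ring near-camera outer rim (top z)",ray(317,250,z+.011),"tcp",r.read_state()["ee_pos"], "box x/y of far rim needs 19mm")
E
```

```text
371.64829954431775 317.1280586759332 233.5664375392351
dowel top [0.4914 0.0961 0.038 ] mid [0.5012 0.0937 0.023 ] exp [[0.50013961 0.09285108 0.        ]]
ring near-camera outer rim (top z) [0.4758 0.0983 0.1753] tcp [0.49808264 0.09253083 0.16429508] box x/y of far rim needs 19mm
```

To row units: 0.128 m is 0.256, 0.03 m is 0.06.

Request:
jog_arm:
  plan:
    - {"x": -0.008,"y": 0.0036,"z": 0.06,"jaw": 0.03}
    - {"x": -0.008,"y": 0.0036,"z": 0.14,"jaw": 0.03}
    - {"x": -0.008,"y": 0.0036,"z": 0.2,"jaw": 0.03}
    - {"x": -0.008,"y": 0.0036,"z": 0.23,"jaw": 0.03}
    - {"x": -0.008,"y": 0.0036,"z": 0.244,"jaw": 0.03}
    - {"x": -0.008,"y": 0.0036,"z": 0.256,"jaw": 0.03}
    - {"x": -0.008,"y": 0.0036,"z": 0.256,"jaw": 0.03}
  clamp_n: 15

```text
time: 19.65
ee_pos: [0.5027, 0.094, 0.0368]
eef_rot: [0.119, 0.993, 0.0, 0.0]
ft_force: [-0.3, -0.2, 0.3]
width: 0.0382
grip_force: 15.0
```

```bash
python3 - <<'E'
from h import *
d=r.camera("wrist");cv2.imwrite("pics/w4.png",cv2.resize(d["img"][140:360,170:470,::-1],None,fx=2.5,fy=2.5))
E
```

```text
(no output)
```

View pics/w4.png

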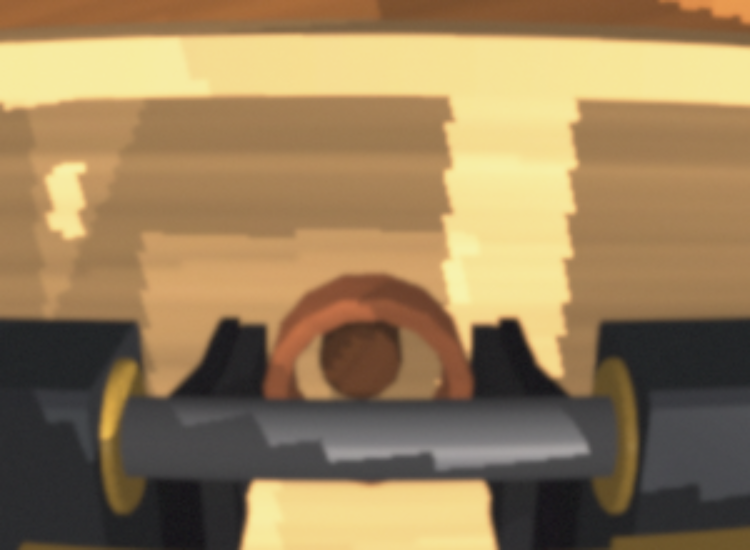

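The dowel top sits inside the bore, with no force. Lower the last 23 mm.

To row units: 0.023 m is 0.046, 0.02 m is 0.04.

Request:
jog_arm:
  plan:
    - {"z": 0.016,"jaw": 0.03}
    - {"z": 0.03,"jaw": 0.03}
    - {"z": 0.04,"jaw": 0.03}
    - {"z": 0.046,"jaw": 0.03}
    - {"z": 0.046,"jaw": 0.03}
    - {"z": 0.046,"jaw": 0.03}
  clamp_n: 15

```text
time: 20.3
ee_pos: [0.5023, 0.0941, 0.0133]
eef_rot: [0.119, 0.993, 0.0, 0.0]
ft_force: [0.1, 0.1, -0.5]
width: 0.0381
grip_force: 15.0
```

Open gently, then retreat straight up.

Request:
jog_arm:
  plan:
    - {"jaw": 0.042}
    - {"jaw": 0.05}
    - {"jaw": 0.06}
    - {"jaw": 0.06}
    - {"jaw": 0.06}
  clamp_n: 15

```text
time: 20.8
ee_pos: [0.5023, 0.094, 0.0134]
eef_rot: [0.119, 0.993, -0.0, 0.0]
ft_force: [1.1, 0.3, -0.1]
width: 0.0587
grip_force: 0.0
```

Request:
jog_arm:
  plan:
    - {"z": -0.04,"jaw": 0.06}
    - {"z": -0.12,"jaw": 0.06}
    - {"z": -0.2,"jaw": 0.06}
    - {"z": -0.3,"jaw": 0.06}
    - {"z": -0.4,"jaw": 0.06}
    - {"x": 0.1,"z": -0.4,"jaw": 0.06}
    - {"x": 0.1,"z": -0.4,"jaw": 0.06}
  clamp_n: 15

```text
time: 21.5
ee_pos: [0.451, 0.108, 0.2148]
eef_rot: [0.118, 0.993, -0.003, 0.002]
ft_force: [1.1, 0.3, -0.5]
width: 0.06
grip_force: 0.0
```

```bash
python3 - <<'E'
from h import *
w=r.camera("wrist")["img"][:,:,::-1];s=r.camera("scene")["img"][:,:,::-1]
o=np.zeros((460,780,3),np.uint8)
o[:460,:400]=cv2.resize(w[60:290,220:420],None,fx=2,fy=2);o[:360,405:780]=cv2.resize(s[180:300,280:405],None,fx=3,fy=3)
cv2.imwrite("pics/f.png",o)
E
```

```text
(no output)
```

View pics/f.png

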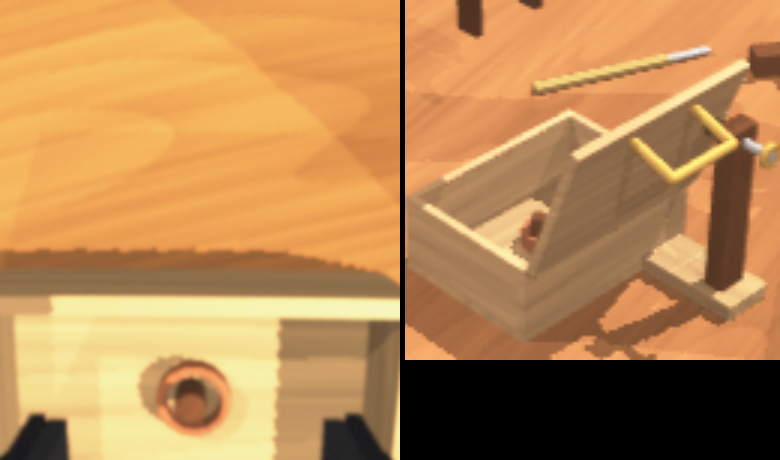

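The picture shows the ring flat around the dowel at (193,398), and the lid leaning on its stop. Handing in.

```bash
python3 -c "
from bench import r
print(r.close_job())"
```

```text
the job is handed in; nothing more can be done
None
```

The job is handed in, with no verdict shown: I eased the lid onto its stop, pressed it at the handle (about 3.5 N, then 4.7 N, over 2 s) and left it leaning there, the copper ring lies flat around the dowel and released, and I saw nothing else moved.

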